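Secure the sweet tin on its snap hook

TASK

Make the blue sweet tin safe from the visiting children. First press the raised lever clasp on its lid down flat; then bring the tin upright in front of the snap hook and push it along the sideboard top until the steel eye on its end forces the hook's red sprung gate open and passes inside, and the gate snaps shut behind it. Leave the tin standing on the top with the clasp down, and do not tip it over or disturb the other things.

Things in the scene. Friction and masses are not known exactly. Their poses are not given: they have to be found in the camera images.
- tin: Closed blue tin, loose, 100 long (its x) x 56 wide (y) x 70 high, 0.3 to 0.52 kg. Origin: centre of its underside; z up. It slides on the top. A stiff steel eye (see eye_bar) stands out from the middle of its +x end; the -x end is plain and flat, the place to push. The lever clasp is on the lid.
- eye_bar (a point): Middle of the upright end bar of the tin's eye, 100 ahead of the tin's origin along its x, 35 above its underside; axes as the tin's. The eye is a closed loop of 6 mm wire in the tin's xz plane (y = 0): two level legs at heights 16 and 54 join the bar to the end face 50 behind it; the hole is about 47 long, 32 high.
- clasp (a joint): Angle of the tin's steel lever clasp (rad): 0 = flat on the lid, 1.2 = fully raised; starts at 0.6 to 1.0. Lever 52 long, 18 to 22 wide, 4 thick; hinge across the tin, 20 ahead (+x) of its centre, 74 above its underside; the lever points from there to the tin's -x end. Flat, its upper face is 76 high. About 1 N near the tip moves it; it stays where left.
- clasp_tip (a point): Upper face of the clasp lever near its free, black tip, 50 from the hinge.
- hook: Snap hook of 8 mm steel bar, a level C on a fixed bracket. Origin on the top under the middle of the mouth, z up. The mouth faces the hook's -x: an eye enters moving along its +x, legs above and below the C. Bar mid-plane 35 above the top; C 52 wide over all (y); inside from the gate at x = 0 to x = 54. Post and 70 x 70 x 6 foot centred at x = 95.
- hook_mouth (a point): Middle of the hook's mouth on the shut gate's line, 35 above the top; axes as the hook's, x into the hook. The mouth is 29 clear, from the fixed nose at y = -13 (its flared lip reaches out to x = -14, y = -20 to -28) to the hinge side at y = +16.
- gate (a joint): Angle of the red sprung gate (rad), a 6 mm bar 32 long across the mouth: 0 = shut, 1.35 = fully inward. Hinged at the hook's x = 0, y = +18, upright axis; opens only inward (+x), springs shut. Needs 0.5 to 2 N, more near the hinge. An eye bar entering at y = -6 to +4 slips past its free end 25 to 36 beyond the gate line; the gate then shuts behind it.
- tray: Empty stainless tray, 210 x 290 x 25 high, loose bystander; origin at the centre of its underside.
- mould: Orange silicone mould, six cells, 90 x 140 x 32 high, loose bystander; origin at the centre of its underside.
- tongs: Serving tongs lying flat, 225 long along their x, about 75 wide, 12 high, loose bystander; origin on the underside near the middle.
- tumbler_a: Crystal-look plastic tumbler, 72 across the rim, 95 high, standing, loose bystander; origin at the centre of its underside.
- tumbler_b: A second tumbler just like it.
- bowl: Blue bowl, 110 across, 50 high, loose bystander; origin at the centre of its underside.
There are look-alikes about, which are no part of the job. Leave any orange or pink look-alike of the tin alone.

How it is judged (in metres and radians):
On the way, in this order (a step that is already met when the one before it is completed fails the run):
1. The lever clasp is pressed down flat on the lid (within 0.15 rad) while the eye is still outside the hook (value of joint clasp below 0.15 rad and x of eye_bar in the frame of hook_mouth below 0 m), for 0.2 s.
2. The eye's bar is inside the snap hook and the gate has shut behind it (x of eye_bar in the frame of hook_mouth between 0.006 and 0.056 m and y of eye_bar in the frame of hook_mouth between -0.022 and 0.022 m and z of eye_bar in the frame of hook_mouth between -0.012 and 0.012 m and value of joint gate below 0.15 rad), for 0.2 s.
At the end, for the whole second after the job is handed in: The eye's bar is inside the hook (6 to 56 mm past the gate line, within 22 mm sideways and 12 mm in height of the mouth's middle), gate and clasp below 0.15 rad, the tin at rest, upright (tilt below 0.1 rad) and standing on the top (within 6 mm) (all of step 2 and value of joint clasp below 0.15 rad and angle between tin's own z axis and vertical below 0.1 rad and height (world z) of tin below 0.006 m and linear speed of tin below 0.02 m/s and angular speed of tin below 0.1 rad/s); the robot touches nothing.
It fails at once if The tin is tipped over (more than 0.6 rad) (angle between tin's own z axis and vertical above 0.6 rad).
It fails at once if A bystander is moved by more than 30 mm (distance of any of tray, mould, tongs, tumbler_a, tumbler_b, bowl from where it was at the start of the episode above 0.03 m).
It also fails if it takes over 64 s, if anything falls off the work surface, if the arm or the gripper's body presses on something with over 40 N, if the wrist force passes 120 N, or if a joint passes its speed limit or range.

ROBOT

A 6-joint arm with a two-finger parallel gripper is mounted at the origin on the work surface. World frame = base frame: x ahead of the robot, y to its left, z up, the work surface at z = 0. Lengths are in mm, angles in rad, forces in N, time in s.
With the tool pointing down it reaches from about 350 to 875 mm from the base axis. Payload 4.2 kg.
Tool frame: the origin (TCP) lies midway between the tips of the shut fingers; the grasp point (between the pads) lies 19 mm behind it; z points along the fingers, y is the line along which they close (so a half turn about z gives the same grasp; the last joint's range is limited). The gripper opens to 85 mm and grips with 20 to 120 N. Pads are 22 mm wide; open, the fingers measure 114 mm over their backs; the gripper's body (76 mm by 85 mm) begins 54 mm behind the grasp point. The pads swing forward as they close: fully open they stand 13 mm farther back than shut.
Start: joints at [-1.03, 0.385, 0.008, 0, -1.194, -0.259], TCP at [173.819, -600.322, 231.312] pointing down, gripper open.
Joint ranges: [-3.14, 3.14], [-1.21, 2.06], [-1.07, 1.41], [-3.16, 2.05], [-2.99, -0.16], [-3.1, 3.1]. Speed limits (rad/s): [2.79, 2.79, 3.14, 3.14, 3.14, 3.14].

INTERFACE

Orientations are given as a unit quaternion [x, y, z, w].
In Python, from bench import read_state, get_image, job_done gives the robot as it stands.
- The arm moves only by the tool servo_tool, never from a script. Its arguments are lists of equal length, an entry for each row: "rotation": the turn, a rotation vector about the world's x, y, z scaled (see below), a list of three; "slide": the shift along the world's x, y, z scaled (see below), a list of three; "grip": the opening, from -1 (shut) to 1 (fully open). In form: {"rotation": [[rx, ry, rz], ...], "slide": [[tx, ty, tz], ...], "grip": [grip, ...]}. A call has 1 to 8 rows; each row is the pose to reach, as a shift and turn from the pose commanded when the call began, turning the shorter way round; what a row does not reach only later rows make up. The controller multiplies each number of a shift by 0.2 m and each number of a turn by 360 degrees. A row lasts 1/8 s, in which the tool goes at most 62.5 mm and 10.7 degrees, less where a joint would pass 70% of its speed; a pose out of reach is approached as far as the arm can. A call with a number of a shift or a turn outside -1 to 1 is refused whole. A call with a gripper value outside its range is refused whole. The fingers move at their own pace and stop on an object; the grip force is fixed at half the most. Time passes only in rows, so rows that repeat a pose let the fingers close. It gives the time, the measured TCP pose, the force, the opening and the grip force at its end, in the units of the state.
- read_state(): the state, without advancing time (a new reading comes with each control period).
- get_image(name): name is "scene" or "top" or "wrist"; returns a dict with "image" (384x512x3 uint8, red, green, blue), "depth" (384x512 float32, mm along the optical axis (not along the pixel's ray), 0 where there is no reading), "camera_matrix" (3x3 intrinsics, pixels), "k1" (the pictures are not rectified: a ray, as slopes to the right and down, at radius r is drawn at 1 + k1 r^2 times it, then the intrinsics apply), "rvec" (rotation vector, rad) and "tvec" (3), from world to camera coordinates, as OpenCV has them; the wrist camera has in their place "hand_eye" (4x4, takes a point from camera to tool coordinates, whose origin is the TCP and whose axes are the flange's). Camera axes: x right, y down, z forward; pixel columns grow to the right and rows downward; lengths in mm; the calibration is good to about 2 mm. A picture is of the moment at which its call begins: read the wrist's pose just before it.
- job_done(): hands the job in; it is judged then, once.
The state is a dict: "clock": time; "joints": joint angles; "joint_vel": joint speeds; "joint_efforts": joint torques, N m; "position": TCP position; "ee_rot": TCP orientation; "contact_force": force on the tool from outside, world axes, zero at the start; "wrist_torque": the same for the moment, N m; "gripper_width": finger opening in mm; "grasp_force": force on a finger pad.
Only numpy, scipy, OpenCV 4.12 (cv2) and the standard library are available. Lean on these libraries where they do the work, as an engineer would, in place of code of your own. Each camera call takes 0.05 s, during which the arm holds its last target. There are 200 camera calls.

## Working session

There is one attempt and no reset: what is moved stays moved. The work goes in short steps, Python scripts to look and compute and a tool call to move; the robot and the scene stay as the last step left them, time stands still between calls to the robot, and variables do not carry over. Pictures are saved under pics/ and viewed, at most 10 in all, crops included, and the job is handed in when it is done.

Besides the shell and the picture viewer there is one more tool, called as name(argument=value, ...), one argument or row to a line, values as JSON. servo_tool: Moves the arm, as the interface text tells. Shifts and turns lie within -1 to 1; 1 stands for 0.2 m of shift or 360 degrees of turn. Its arguments: {"type":"object","properties":{"rotation":{"type":"array","items":{"type":"array","items":{"type":"number","minimum":-1,"maximum":1}}},"slide":{"type":"array","items":{"type":"array","items":{"type":"number","minimum":-1,"maximum":1}}},"grip":{"type":"array","items":{"type":"number"}}},"required":["rotation","slide","grip"]}

```bash
mkdir -p pics; cat > h.py <<'E'
import numpy as np, cv2
from bench import read_state, get_image, job_done
from scipy.spatial.transform import Rotation as R
def cam(d,st=None):
    if "rvec" in d:
        Rm=cv2.Rodrigues(np.array(d["rvec"],float))[0]; t=np.array(d["tvec"],float).ravel()
        return Rm.T, -Rm.T@t
    H=np.array(d["hand_eye"]); Rt=R.from_quat(st["ee_rot"]).as_matrix()
    return Rt@H[:3,:3], Rt@H[:3,3]+np.array(st["position"])
def rays(d,uv):
    K=np.array(d["camera_matrix"]); uv=np.atleast_2d(uv).astype(float)
    x=(uv-[K[0,2],K[1,2]])/[K[0,0],K[1,1]]; s=x.copy()
    for _ in range(20): s=x/(1+d["k1"]*(s**2).sum(1,keepdims=True))
    return np.c_[s,np.ones(len(s))]
def onplane(d,uv,z,st=None):
    Rc,c=cam(d,st); r=rays(d,uv)@Rc.T
    return c+r*((z-c[2])/r[:,2])[:,None]
def cloud(d,st=None):
    h,w=d["depth"].shape; u,v=np.meshgrid(np.arange(w),np.arange(h))
    Rc,c=cam(d,st); r=rays(d,np.c_[u.ravel(),v.ravel()])
    return (c+(r*d["depth"].ravel()[:,None])@Rc.T).reshape(h,w,3)
E
python3 - <<'E'
from h import *
a=get_image("scene");b=get_image("top")
import pickle;pickle.dump((a,b),open("v0.pkl","wb"))
for n,d in(("s",a),("t",b)): cv2.imwrite(f"pics/{n}0.png",cv2.resize(d["image"][...,::-1],(800,600)))
print(read_state()); print(cam(a)[1],cam(b)[1])
E
```

```text
{'clock': 0.1, 'joints': array([-1.03041328e+00,  3.85519704e-01,  6.79911535e-03, -4.26179568e-04,
       -1.19395170e+00, -2.58628972e-01]), 'joint_vel': array([ 0.00051564, -0.00058906,  0.00352212,  0.00171487, -0.00056731,
        0.0010311 ]), 'joint_efforts': array([-4.01999077e-04, -3.93318808e+01,  1.88930047e+01,  4.19793159e+00,
       -2.56957675e-03,  5.81759750e-06]), 'position': array([ 173.67996615, -599.87543311,  230.32240954]), 'ee_rot': array([-1.40333632e-01,  9.90103809e-01,  9.41156011e-04, -1.82372685e-04]), 'contact_force': array([-0.70601324, -0.24408674, -0.41702922]), 'wrist_torque': array([0.03565365, 0.01505656, 0.01653414]), 'grasp_force': 0.0, 'gripper_width': 85.6391135211334}
[1208.33784835 -735.94326001 1069.29295913] [ 389.88324545   42.63605116 1456.88610644]
```

View pics/s0.png

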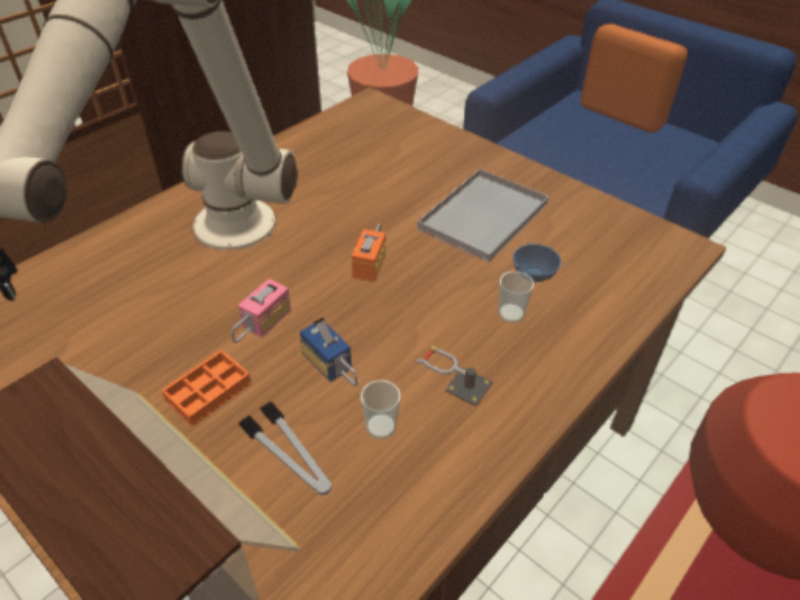

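View pics/t0.png

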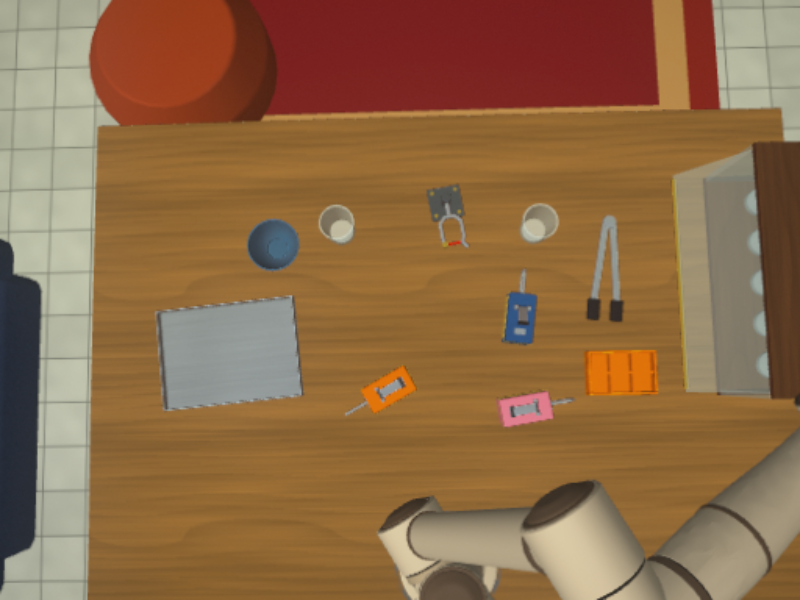

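The scene and top views (800x600 pixels) show these candidates:
- **Blue tin:** top (520,318), scene (327,348).
- **Look-alikes:** orange tin at top (388,390) and pink tin at (525,408). The blue bowl at (273,245) is also blue, but it's round.
- **Hook:** top (450,225), with the red gate at (455,243).

I choose the blue tin, and I'll check it in a close crop.

```bash
cat > m.py <<'E'
from h import *
def blue(d):
    hsv=cv2.cvtColor(d["image"],cv2.COLOR_RGB2HSV)
    return cv2.inRange(hsv,(105,120,40),(125,255,255))
def rect(pts):
    (c,s,a)=cv2.minAreaRect(pts.astype(np.float32)); return np.array(c),s,a
E
python3 - <<'E'
from m import *; import pickle
a,b=pickle.load(open("v0.pkl","rb"))
img=b["image"]; crop=img[100:240,255:375]
cv2.imwrite("pics/c0.png",cv2.resize(crop[...,::-1],(600,700)[:2] if 0 else (514,600),interpolation=cv2.INTER_CUBIC))
P=cloud(b)
# tin lid: points from depth z 60..80 around tin px (333,203)
sub=np.zeros(img.shape[:2],bool); sub[165:235,310:355]=1
lid=sub&(P[...,2]>60)&(P[...,2]<74)
m=sub&(blue(b)>0)
print("lid z",np.median(P[...,2][m]),lid.sum(),m.sum())
p=P[lid][:,:2]; print("lid depth rect",rect(p))
cs,_=cv2.findContours(m.astype(np.uint8),cv2.RETR_EXTERNAL,2); c=max(cs,key=cv2.contourArea)[:,0]
print("lid mask rect",rect(onplane(b,c,70)[:,:2]))
hi=sub&(P[...,2]>78); print("clasp hi",P[hi].round()[:40:4], P[hi].max(0) if hi.any() else 0)
# eye
e=sub&(P[...,2]>15)&(P[...,2]<62); e[188:]=0; print("eye",P[e].mean(0),P[e].min(0),P[e].max(0),e.sum())
# hook
sub[:]=0; sub[110:165,265:305]=1
hsv=cv2.cvtColor(img,cv2.COLOR_RGB2HSV)
red=sub&((hsv[...,0]<6)|(hsv[...,0]>174))&(hsv[...,1]>150)&(hsv[...,2]>120)
v,u=np.nonzero(red); print("red px",np.c_[u,v].tolist()); print(onplane(b,np.c_[u,v],35).round(1)[:,:2].tolist())
g=sub&(hsv[...,1]<90); n,l,s,ce=cv2.connectedComponentsWithStats(g.astype(np.uint8)); print(s,ce)
print("z",P[g][:,2].round().astype(int)[:400:6])
E
```

```text
lid z 71.49690709336187 400 371
lid depth rect (array([ 513.52325439, -161.53770447]), (57.148292541503906, 132.52890014648438), 81.1822738647461)
lid mask rect (array([ 496.26745605, -157.37852478]), (52.711360931396484, 95.52662658691406), 82.03271484375)
clasp hi [[ 390.   43. 1457.]
 [ 536. -183.   79.]
 [ 517. -173.   81.]
 [ 514. -160.   81.]
 [ 512. -148.   79.]
 [ 511. -163.   86.]
 [ 508. -156.   88.]
 [ 507. -169.   86.]
 [ 504. -161.   96.]
 [ 502. -148.   78.]] [ 542.84222015   42.63605116 1456.88610644]
eye [ 574.20886663 -169.7839994    42.19170949] [ 547.5596844  -177.16502304   15.55134808] [ 597.4318979  -163.96776559   61.16529849] 49
red px [[294, 154], [289, 155], [290, 155], [291, 155], [292, 155], [293, 155], [294, 155], [287, 156], [288, 156]]
[[661.9, -42.7], [659.0, -26.3], [658.9, -29.6], [658.8, -32.8], [658.8, -36.1], [658.7, -39.3], [658.6, -42.6], [655.9, -19.7], [655.8, -23.0]]
[[     0      0    512    384 196119]
 [   273    118     27     41    489]] [[255.42440559 191.64639836]
 [285.81799591 132.78527607]]
z [ 6 12  7  8  3 11  4  4 10  8  5  5  6  2 11  9  8  2 54  9  7  7 48  5
  7 52  8  4  6 31  7  4 44  6  7 18  4  9  6 39 11 13  6 13  3  8 33  4
  5  6  8 12 15  8 11  3 34 10  8 42  9 11 33  2 43 -1  6]
```

View pics/c0.png

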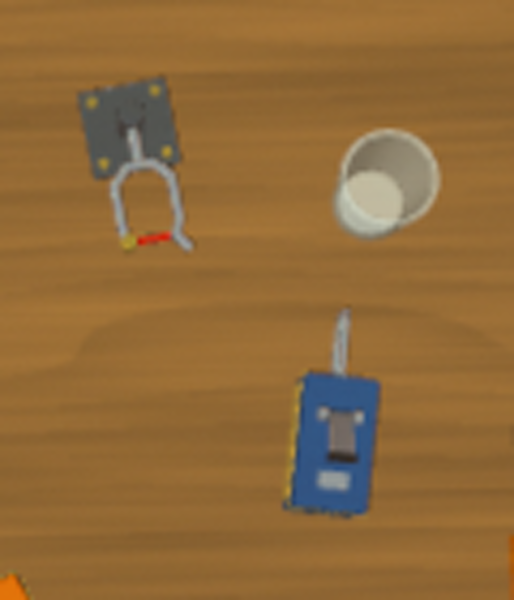

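The crop confirms the blue tin. Its lid centre is near (340,443), the eye points up at (345,312), and the lever's black tip is at (342,458). The hook's gold gate hinge is at (128,242), the fixed nose lip at (190,245), and the foot centre at (130,127). Next I'll measure the hook yaw and the tip, then start moving.

```bash
python3 - <<'E'
from m import *; import pickle
a,b=pickle.load(open("v0.pkl","rb"))
f=lambda x,y:(255+(x+.5)*120/514-.5,100+(y+.5)*140/600-.5)
for n,p,z in(("tip",(342,456),108),("foot",(130,127),6),("hinge",(128,242),35),("gatemid",(153,239),35),("eyeend",(346,312),54)):
    print(n,onplane(b,f(*p),z).round(1))
print("foot corners",onplane(b,[f(*p) for p in((78,94),(163,77),(181,162),(96,179))],6).round(1)[:,:2].tolist())
E
```

```text
tip [[ 484.2 -156.8  108. ]]
foot [[752.  -16.7   6. ]]
hinge [[655.8 -11.6  35. ]]
gatemid [[657.6 -30.6  35. ]]
eyeend [[ 595.4 -171.8   54. ]]
foot corners [[779.4, 23.2], [791.2, -43.6], [723.2, -55.6], [711.5, 10.8]]
```

servo_tool(
  rotation=[
    [0,0,0],
    [0,0,0],
    [0,0,0],
    [0,0,0],
    [0,0,0],
  ],
  slide=[
    [0.1,0.3,0],
    [0.2,0.6,0],
    [0.3,1,0],
    [0.3,1,0],
    [0.3,1,0],
  ],
  grip=[-1,-1,-1,-1,-1],
)

```text
clock: 0.72
position: [234.0, -399.0, 231.6]
ee_rot: [-0.142, 0.99, -0.0, 0.0]
contact_force: [-0.6, 0.1, 0.2]
gripper_width: -0.0
grasp_force: 0.0
```

servo_tool(
  rotation=[
    [0,0,-0.02],
    [0,0,-0.04],
    [0,0,-0.0667],
    [0,0,-0.0667],
    [0,0,-0.0667],
    [0,0,-0.0667],
  ],
  slide=[
    [0.2,0.2,0],
    [0.4,0.4,0],
    [0.6,0.6,0],
    [0.8,0.8,0],
    [1,1,0],
    [1,1,0],
  ],
  grip=[-1,-1,-1,-1,-1,-1],
)

```text
clock: 1.48
position: [436.5, -199.0, 230.7]
ee_rot: [0.067, 0.998, -0.0, -0.0]
contact_force: [0.1, -0.5, -0.3]
gripper_width: 0.3
grasp_force: 0.0
```

```bash
python3 - <<'E'
from m import *
st=read_state(); w=get_image("wrist")
m=blue(w); P=cloud(w,st)
print(cam(w,st)[1],cam(w,st)[0][:,2])
cs,_=cv2.findContours(m,0,2); c=max(cs,key=cv2.contourArea)[:,0]
print(cv2.boundingRect(c),rect(onplane(w,c,70,st)[:,:2]))
s=(P[...,2]>62)&(P[...,2]<74)&(m>0); print(rect(P[s][:,:2]),np.median(P[s][:,2]))
cv2.imwrite("pics/w1.png",w["image"][...,::-1])
E
```

```text
[ 367.0671074  -189.04345226  372.73523483] [ 0.26997782 -0.03529241 -0.96221953]
(283, 182, 47, 77) (array([ 495.52365112, -155.90875244]), (52.018856048583984, 96.79167175292969), 82.35319519042969)
(array([ 496.47543335, -155.63110352]), (52.44551467895508, 97.21443939208984), 81.58024597167969) 69.20331193019888
```

View pics/w1.png

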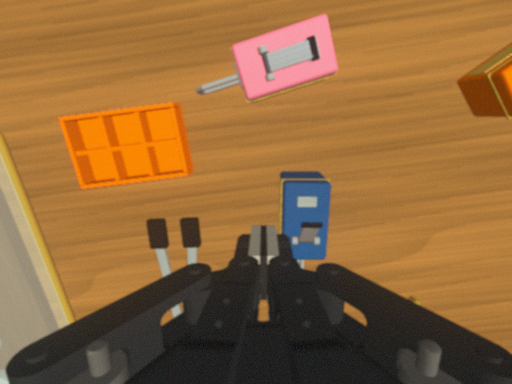

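The wrist view shows the blue tin at (305,215), with its clasp at (308,235) and its eye pointing down the image (world +x). I'll press the clasp next.

servo_tool(
  rotation=[
    [0,0,0],
    [0,0,0],
    [0,0,0],
    [0,0,0],
  ],
  slide=[
    [0.25,0.2,0],
    [0.26,0.225,-0.2],
    [0.26,0.225,-0.45],
    [0.26,0.225,-0.45],
  ],
  grip=[-1,-1,-1,-1],
)

```text
clock: 2.02
position: [482.5, -156.5, 137.9]
ee_rot: [0.07, 0.998, -0.0, -0.005]
contact_force: [-0.3, -0.0, 1.2]
gripper_width: -0.3
grasp_force: 0.0
```

servo_tool(
  rotation=[
    [0,0,0],
    [0,0,0],
    [0,0,0],
    [0,0,0],
    [0,0,0],
    [0,0,0],
    [0,0,0],
    [0,0,0],
  ],
  slide=[
    [0,0,-0.06],
    [0,0,-0.12],
    [0,0,-0.16],
    [0,0,-0.2],
    [0,0,-0.24],
    [0,0,-0.28],
    [0,0,-0.28],
    [0,0,-0.28],
  ],
  grip=[-1,-1,-1,-1,-1,-1,-1,-1],
)

```text
clock: 3.02
position: [486.0, -155.3, 85.3]
ee_rot: [0.069, 0.998, -0.0, 0.0]
contact_force: [0.3, 0.8, -0.5]
gripper_width: -0.1
grasp_force: 0.0
```

servo_tool(
  rotation=[
    [0,0,0],
    [0,0,0],
    [0,0,0],
    [0,0,0],
    [0,0,0],
  ],
  slide=[
    [0,0,-0.02],
    [0,0,-0.03],
    [0,0,-0.04],
    [0,0,-0.04],
    [0,0,-0.04],
  ],
  grip=[-1,-1,-1,-1,-1],
)

```text
clock: 3.65
position: [485.9, -155.4, 77.3]
ee_rot: [0.069, 0.998, 0.0, 0.0]
contact_force: [-0.1, 0.2, 0.5]
gripper_width: -0.1
grasp_force: 0.0
```

servo_tool(
  rotation=[
    [0,0,0],
    [0,0,0],
    [0,0,0],
  ],
  slide=[
    [0,0,-0.008],
    [0,0,-0.012],
    [0,0,-0.012],
  ],
  grip=[-1,-1,-1],
)

```text
clock: 4.03
position: [486.0, -155.4, 75.9]
ee_rot: [0.068, 0.998, -0.0, 0.0]
contact_force: [-1.6, 1.7, 6.8]
gripper_width: -0.1
grasp_force: 3.4
```

The 6.8 N contact at z=76 says the lever is flat. I'll lift, open and check.

servo_tool(
  rotation=[
    [0,0,0],
    [0,0,0],
    [0,0,0],
    [0,0,0],
    [0,0,0],
  ],
  slide=[
    [0,0,0.1],
    [-0.1,0,0.4],
    [-0.2,0,0.7],
    [-0.2,0,0.7],
    [-0.2,0,0.7],
  ],
  grip=[-1,-1,1,1,1],
)

```text
clock: 4.65
position: [445.5, -155.2, 214.8]
ee_rot: [0.069, 0.998, 0.0, 0.0]
contact_force: [1.0, -0.2, -0.1]
gripper_width: 54.5
grasp_force: 0.0
```

```bash
cat > w.py <<'E'
from m import *; import sys
st=read_state(); w=get_image("wrist"); print(st["position"].round(1),st["clock"])
m=blue(w); P=cloud(w,st)
cs,_=cv2.findContours(m,0,2); c=max(cs,key=cv2.contourArea)[:,0]; x,y,ww,h=cv2.boundingRect(c); print(x,y,ww,h)
print("mask",rect(onplane(w,c,70,st)[:,:2]))
s=(P[...,2]>62)&(P[...,2]<73)&(m>0); print("depth",rect(P[s][:,:2]))
o=P[y:y+h,x:x+ww,2]; o=o[o<200]; print("zmax in tin box",np.percentile(o,[50,90,99]).round(1),o.max().round(1))
cv2.imwrite(f"pics/{sys.argv[1]}.png",w["image"][...,::-1])
E
python3 w.py w2
```

```text
[ 445.5 -155.2  214.8] 4.65
245 183 48 80
mask (array([ 495.57321167, -155.10391235]), (51.34674835205078, 95.8814926147461), 82.10682678222656)
depth (array([ 496.47680664, -155.21389771]), (51.53831481933594, 96.71200561523438), 82.07547760009766)
zmax in tin box [69.4 75.4 77.6] 79.6
```

View pics/w2.png

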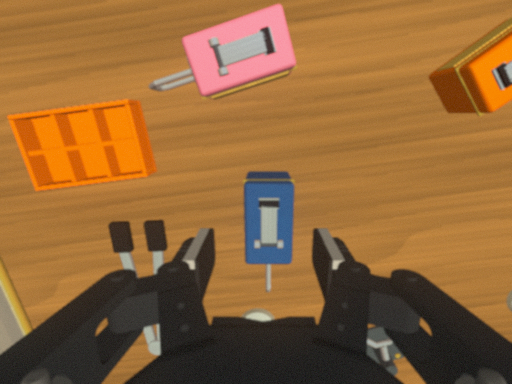

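The wrist view shows the lever lying flat on the lid at (268,225), and depth reads at most about 77 mm. The tin is at (496,-155) with yaw -8°. I'll straddle it and grip.

servo_tool(
  rotation=[
    [0,0,0],
    [0,0,0],
    [0,0,0],
    [0,0,0],
    [0,0,0],
    [0,0,0],
    [0,0,0],
    [0,0,0],
  ],
  slide=[
    [0.25,0,0],
    [0.25,0,-0.2],
    [0.25,0,-0.4],
    [0.25,0,-0.6],
    [0.25,0,-0.8],
    [0.25,0,-0.925],
    [0.25,0,-0.925],
    [0.25,0,-0.925],
  ],
  grip=[1,1,1,1,1,1,1,1],
)

```text
clock: 5.7
position: [496.1, -155.4, 29.8]
ee_rot: [0.068, 0.998, -0.0, -0.0]
contact_force: [-0.0, 1.3, -0.1]
gripper_width: 85.1
grasp_force: 0.0
```

servo_tool(
  rotation=[
    [0,0,0],
    [0,0,0],
    [0,0,0],
    [0,0,0],
    [0,0,0],
    [0,0,0],
  ],
  slide=[
    [0,0,0],
    [0,0,0],
    [0,0,0],
    [0,0,0],
    [0,0,0],
    [0,0,0],
  ],
  grip=[-1,-1,-1,-1,-1,-1],
)

```text
clock: 6.45
position: [496.7, -155.5, 31.2]
ee_rot: [0.068, 0.998, -0.0, 0.001]
contact_force: [-1.0, -1.7, 6.6]
gripper_width: 55.1
grasp_force: 65.0
```

servo_tool(
  rotation=[
    [0,0,0],
    [0,0,0.01],
    [0,0,0.02],
    [0,0,0.03],
    [0,0,0.04],
    [0,0,0.05],
    [0,0,0.05],
    [0,0,0.05],
  ],
  slide=[
    [0,0,0.01],
    [0,0.1,0.01],
    [0.02,0.2,0.01],
    [0.04,0.3,0.01],
    [0.06,0.4,0.01],
    [0.07,0.48,0.01],
    [0.07,0.48,0.01],
    [0.07,0.48,0.01],
  ],
  grip=[-1,-1,-1,-1,-1,-1,-1,-1],
)

```text
clock: 7.45
position: [509.2, -59.4, 31.5]
ee_rot: [-0.088, 0.996, 0.0, -0.001]
contact_force: [0.1, -0.7, -4.5]
gripper_width: 55.3
grasp_force: 64.7
```

```bash
python3 - <<'E'
from m import *; import pickle
a,b=get_image("scene"),get_image("top"); pickle.dump((a,b),open("v1.pkl","wb"))
c1=b["image"][110:200,255:330]; c2=a["image"][205:275,220:320]
r=lambda c,w:cv2.resize(c[...,::-1],(w,600),interpolation=cv2.INTER_CUBIC)
cv2.imwrite("pics/t1.png",r(c1,500)); cv2.imwrite("pics/s1.png",cv2.resize(c2[...,::-1],(800,560),interpolation=cv2.INTER_CUBIC))
E
```

```text
(no output)
```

View pics/t1.png

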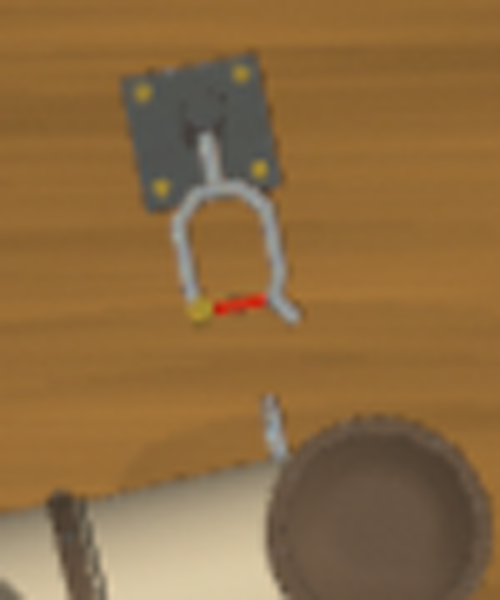

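View pics/s1.png

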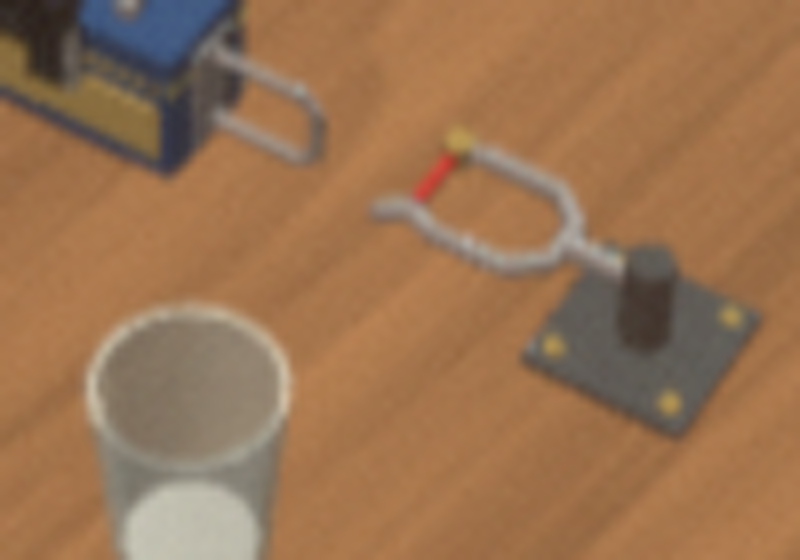

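The top crop shows the eye's end at (268,398), the gate from the gold hinge (200,308) to the nose at (267,300), and the foot's bolts at (143,93), (241,73), (260,169) and (161,188). The scene crop shows the eye bar from (318,100) to (310,160), the gate hinge at (457,138) and the gate's free end at (417,196).

```bash
python3 - <<'E'
from m import *; import pickle
a,b=pickle.load(open("v1.pkl","rb"))
T=lambda x,y:(255+(x+.5)*75/500-.5,110+(y+.5)*90/600-.5)
S=lambda x,y:(220+(x+.5)*100/800-.5,205+(y+.5)*70/560-.5)
bolts=onplane(b,[T(*p) for p in((143,93),(241,73),(260,169),(161,188))],7)[:,:2]
o=bolts.mean(0); e=(bolts[1]+bolts[0]-bolts[2]-bolts[3])/2; e2=(bolts[0]-bolts[1]+bolts[3]-bolts[2])/2
y1=np.arctan2(e[1],e[0]); y2=np.arctan2(-e2[0],e2[1]); yaw=(y1+y2)/2; print("foot",o,np.degrees([y1,y2]))
c,s=np.cos(yaw),np.sin(yaw); M=np.array([[c,s],[-s,c]]); org=o-95*M[0]; print("origin",org)
for n,d,p,z in(("eye top",b,T(268,400),56),("eye base",b,T(282,455),56),("pin",b,T(200,309),38),("gate end",b,T(267,300),37),("eye mid s",a,S(315,132),35),("pin s",a,S(457,138),40),("gate end s",a,S(417,196),37)):
    q=onplane(d,p,z)[0,:2]; print(n,q.round(1),"hook:",(M@(q-org)).round(1))
st=read_state(); print("tcp hook",M@(st["position"][:2]-org), np.degrees(R.from_quat(st["ee_rot"]).as_matrix()[:2,1]))
E
```

```text
foot [752.04123032 -16.00485373] [9.19275295 9.92273092]
origin [658.35994737 -31.77879504]
eye top [607.4 -42.4] hook: [-52.  -2.]
eye base [580.7 -48.3] hook: [-79.4  -3.4]
pin [655.8 -11.8] hook: [ 0.8 20.2]
gate end [659.6 -44.5] hook: [ -0.9 -12.8]
eye mid s [610.2 -42.8] hook: [-49.3  -2.9]
pin s [656.1 -10.8] hook: [ 1.3 21. ]
gate end s [662.4 -42. ] hook: [  2.2 -10.8]
tcp hook [-151.65089877   -2.81508479] [-10.02594269  56.41176081]
```

servo_tool(
  rotation=[
    [0,0,0],
    [0,0,0],
    [0,0,0],
    [0,0,0],
    [0,0,0],
    [0,0,0],
    [0,0,0],
    [0,0,0],
  ],
  slide=[
    [0,0.015,0],
    [0.05,0.025,0],
    [0.1,0.035,0],
    [0.15,0.042,0],
    [0.2,0.05,0],
    [0.24,0.056,0],
    [0.24,0.056,0],
    [0.24,0.056,0],
  ],
  grip=[-1,-1,-1,-1,-1,-1,-1,-1],
)

```text
clock: 8.55
position: [557.2, -48.3, 31.7]
ee_rot: [-0.088, 0.996, -0.0, -0.001]
contact_force: [0.1, -0.6, -4.1]
gripper_width: 55.1
grasp_force: 64.5
```

servo_tool(
  rotation=[
    [0,0,0],
    [0,0,0],
    [0,0,0],
    [0,0,0],
    [0,0,0],
    [0,0,0],
    [0,0,0],
    [0,0,0],
  ],
  slide=[
    [0.02,0.004,0],
    [0.04,0.007,0],
    [0.06,0.01,0],
    [0.08,0.014,0],
    [0.1,0.017,0],
    [0.12,0.02,0],
    [0.12,0.02,0],
    [0.12,0.02,0],
  ],
  grip=[-1,-1,-1,-1,-1,-1,-1,-1],
)

```text
clock: 9.55
position: [582.7, -44.1, 32.2]
ee_rot: [-0.088, 0.996, -0.0, 0.001]
contact_force: [0.4, -1.6, -5.3]
gripper_width: 55.3
grasp_force: 64.5
```

servo_tool(
  rotation=[
    [0,0,0],
    [0,0,0],
    [0,0,0],
    [0,0,0],
    [0,0,0],
    [0,0,0],
    [0,0,0],
  ],
  slide=[
    [0.02,0.003,0],
    [0.04,0.007,0],
    [0.06,0.01,0],
    [0.08,0.014,0],
    [0.1,0.017,0],
    [0.1,0.017,0],
    [0.1,0.017,0],
  ],
  grip=[-1,-1,-1,-1,-1,-1,-1],
)

```text
clock: 10.42
position: [595.1, -41.7, 32.0]
ee_rot: [-0.087, 0.996, -0.0, -0.007]
contact_force: [-15.2, -0.8, 9.1]
gripper_width: 55.3
grasp_force: 66.1
```

```bash
python3 - <<'E'
from m import *
a,b=get_image("scene"),get_image("top")
c1=b["image"][110:170,265:315]; c2=a["image"][205:275,240:320]
r=lambda c:cv2.resize(c[...,::-1],(int(c.shape[1]*500/c.shape[0]),500),interpolation=cv2.INTER_CUBIC)
i=np.hstack([r(c1),r(c2)]); print(i.shape); cv2.imwrite("pics/f1.png",cv2.resize(i,(800,int(800*i.shape[0]/i.shape[1]))))
E
```

```text
(500, 987, 3)
```

View pics/f1.png

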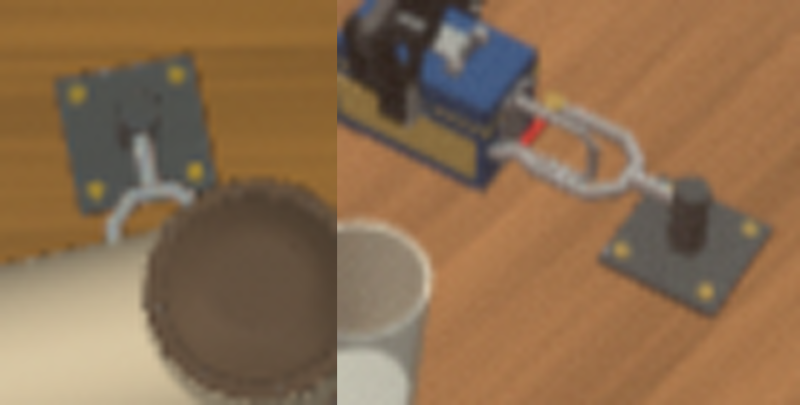

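The scene half shows the red gate shut at (540,122), from the hinge at (555,103) to the nose at (525,143). The eye bar is inside the C at (592,155). The 15 N contact comes from the tin's face meeting the nose lip, so I'll back off slightly, lower the tin and release it.

servo_tool(
  rotation=[
    [0,0,0],
    [0,0,0],
    [0,0,0],
    [0,0,0],
    [0,0,0],
    [0,0,0],
  ],
  slide=[
    [-0.03,-0.005,0],
    [-0.055,-0.009,0],
    [-0.055,-0.009,-0.005],
    [-0.055,-0.009,-0.01],
    [-0.055,-0.009,-0.012],
    [-0.055,-0.009,-0.012],
  ],
  grip=[-1,-1,-1,-1,-1,-1],
)

```text
clock: 11.28
position: [590.8, -42.5, 31.3]
ee_rot: [-0.089, 0.996, -0.0, -0.0]
contact_force: [-6.1, 0.8, 8.4]
gripper_width: 55.4
grasp_force: 66.2
```

servo_tool(
  rotation=[
    [0,0,0],
    [0,0,0],
    [0,0,0],
    [0,0,0],
    [0,0,0],
    [0,0,0],
    [0,0,0],
    [0,0,0],
  ],
  slide=[
    [0,0,0],
    [0,0,0],
    [0,0,0],
    [0,0,0],
    [0,0,0],
    [0,0,0],
    [0,0,0.05],
    [0,0,0.1],
  ],
  grip=[1,1,1,1,1,1,1,1],
)

```text
clock: 12.28
position: [591.1, -42.5, 50.4]
ee_rot: [-0.088, 0.996, -0.0, 0.0]
contact_force: [-0.2, -0.6, -0.1]
gripper_width: 85.5
grasp_force: 0.0
```

servo_tool(
  rotation=[
    [0,0,0],
    [0,0,0],
    [0,0,0],
    [0,0,0],
    [0,0,0],
    [0,0,0],
    [0,0,0],
    [0,0,0],
  ],
  slide=[
    [0,0,0.2],
    [0,0,0.4],
    [0,0,0.6],
    [0,0,0.8],
    [-0.3,0,0.9],
    [-0.6,0,0.9],
    [-0.9,0,0.9],
    [-0.9,0,0.9],
  ],
  grip=[1,1,1,1,1,1,1,1],
)

```text
clock: 13.28
position: [406.6, -43.1, 230.4]
ee_rot: [-0.089, 0.996, 0.0, 0.0]
contact_force: [0.5, -0.1, -0.0]
gripper_width: 85.5
grasp_force: 0.0
```

```bash
python3 - <<'E'
from m import *
a,b=get_image("scene"),get_image("top")
c1=b["image"][110:200,265:325]; c2=a["image"][195:275,220:320]
r=lambda c:cv2.resize(c[...,::-1],(int(c.shape[1]*500/c.shape[0]),500),interpolation=cv2.INTER_CUBIC)
i=np.hstack([r(c1),r(c2)]); cv2.imwrite("pics/f2.png",cv2.resize(i,(800,int(800*i.shape[0]/i.shape[1]))))
P=cloud(b); m=(blue(b)>0); m[:110]=0; m[215:]=0; m[:,:255]=0; m[:,340:]=0
cs,_=cv2.findContours(m.astype(np.uint8),0,2); c=max(cs,key=cv2.contourArea)[:,0]
q,s,an=rect(onplane(b,c,70)[:,:2]); o=np.array([658.4,-31.8]); M=np.array([[.986,.167],[-.167,.986]])
print(q,s,an,"lid in hook",M@(q-o))
st=read_state(); print(st["position"])
E
```

```text
[590.21386719 -43.30220032] (95.10923767089844, 52.07460021972656) 9.643230438232422 lid in hook [-6.91523944e+01  4.59146667e-02]
[411.00443066 -42.48547417 230.97036013]
```

View pics/f2.png

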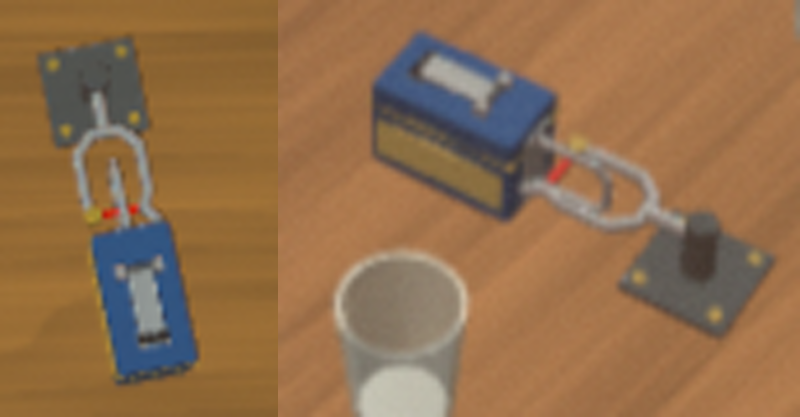

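The final view shows the tin upright with its clasp flat at (150,300). The eye bar is inside the C at (115,165), about 31 mm past the gate line. The red gate is shut across the eye at (120,212), and the arm is clear. I'm handing in.

```bash
python3 -c "from bench import job_done; print(job_done())"
```

```text
the job is handed in; nothing more can be done
None
```

The job is handed in: the blue tin stands upright on the top with its clasp pressed flat, its eye is about 31 mm inside the snap hook with the gate shut behind it, and the arm is clear; the judge returned no verdict.

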